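# Release the latched key on the insulation bench's control box

## Task

One of the four white keys on the blue control box is latched down and must be released. Beginning with the key beside the green lamp and going along the row to the far end, tap each of the four keys lightly with the fingertips to feel which one is latched, without pushing a raised key down to its stop and without releasing the latched one yet; then press the latched key on down and let go, so that all four keys stand up. Use touch only: leave everything else on the bench, the little brass nozzle on the box included, where it is.

Things in the scene. Friction and masses are not known exactly. Their poses are not given: they have to be found in the camera images.
- keybox: blue metal control box fixed to the bench, 150 (x) x 290 (y) x 60 mm high. Origin: centre of its underside. The four keys stand in a row along its y axis; their centres lie at box x = -0.025 and y = +0.072 (key_1), +0.024 (key_2), -0.024 (key_3), -0.072 (key_4). Caps are 14 mm apart.
- lamp (a point): top of the small green dome lamp (24 mm wide) on the box, at box (-0.025, +0.122, 0.073), 50 mm beyond key_1, at key_1's end of the row
- key_1 (a joint): key 1 of 4, counted from the lamp: white flat-topped cap, 36 (box x) x 34 mm. Value: how far down, m: 0 = fully up (top 74 mm above the bench), 0.009 = lower stop. All four are alike; any one of them may be the latched one
- key_2 (a joint): key 2 of 4, counted from the lamp: like key_1. A raised key resists with about 1.5 N at first and 0.5 N more per mm, springs back up when let go and never latches
- key_3 (a joint): key 3 of 4, counted from the lamp: like key_1. The one latched key sits 0.004 down and does not give to a push under about 3.5 N
- key_4 (a joint): key 4 of 4, counted from the lamp: like key_1. The latched key is released by pushing it on to 0.0070 or deeper (about 5 N, 6 N at the stop); let go, it then springs up to 0
- key_1_top (a point): centre of the top face of key 1; it moves down with the key
- key_2_top (a point): centre of the top face of key 2; it moves down with the key
- key_3_top (a point): centre of the top face of key 3; it moves down with the key
- key_4_top (a point): centre of the top face of key 4; it moves down with the key
- nozzle: loose brass spray nozzle, 26 mm wide, 32 mm high, standing on the box's top on the +x side of the keys (about 70 mm behind the row); origin: centre of its underside; leave alone
- tape_roll: loose roll of aluminium tape, 96 mm wide, 50 mm high, lying flat on the bench at the box's -x side; origin: centre of its underside; leave alone
- screwdriver: loose screwdriver, about 200 mm long, lying on the bench at the box's +x side; leave alone
- shell_a: loose half shell of foil-faced pipe insulation, an arch 150 mm wide, 125 mm long, 76 mm high; origin: centre of its footprint on the bench; leave alone
- shell_b: a second half shell like shell_a; leave alone
- glue_jar: loose jar with a red lid, 68 mm wide, 95 mm high; origin: centre of its underside; leave alone
- offcut: loose block of foil-faced insulation, 90 x 60 x 32 mm; origin: centre of its underside; leave alone

How it is judged:
By the outcome, as a careful person would: the job done as asked, in the order asked, and still so for the second after the job is handed in, with the robot touching nothing.
It also fails if it takes over 48 s, if anything falls off the work surface, if the arm or the gripper's body presses on something with over 40 N, if the wrist force passes 120 N, or if a joint passes its speed limit or range.

## Robot

A 6-joint arm with a two-finger parallel gripper is mounted at the origin on the work surface. World frame = base frame: x ahead of the robot, y to its left, z up, the work surface at z = 0. Lengths are in m, angles in rad, forces in N, time in s.
With the tool pointing down it reaches from about 0.35 to 0.975 m from the base axis. Payload 4.9 kg.
Tool frame: the origin (TCP) lies at the very end of the fingers, on their centre line; the grasp point (between the pads) lies 19 mm behind it; x points along the fingers, y is the direction in which the jaws open and shut, and the axes are right-handed (so a half turn about x gives the same grasp; the last joint's range is limited). The gripper opens to 85 mm and grips with 20 to 120 N. Pads are 22 mm wide; open, the fingers measure 114 mm over their backs; the gripper's body (76 mm by 85 mm) begins 54 mm behind the grasp point. The pads swing forward as they close: fully open they stand 13 mm farther back than shut.
Start: joints at [-1.32, 0.053, 1.613, -0, 1.476, -0.119], TCP at [0.226, -0.583, 0.203] pointing down, gripper open.
Joint ranges: [-3.01, 3.01], [-1.01, 2.22], [0.06, 2.58], [-1.02, 4.17], [0.09, 2.62], [-3.14, 3.14]. Speed limits (rad/s): [2.57, 2.57, 3.14, 3.14, 3.14, 3.14].

## Interface

Orientations are given as a rotation vector (axis times angle).
In Python, from station import ctrl, get_image, calibration, finish_job, search_frame, cut_out, mark_of gives the robot as it stands. The module is installed in compiled form; this text tells all that it offers.
- The arm moves only by the tool arm_command, never from a script. Its argument "plan" is a list that holds one entry, the list of rows, each a list of 7 numbers: the shift along the tool's x, y, z in m, then the turn, a rotation vector about the tool's x, y, z in degrees, then the finger opening in m, from 0 to 0.0854. A call has 1 to 20 rows; each row shifts and turns the pose as measured when the row begins, along the tool's axes as they then stand; what a row does not reach is not made up. A row lasts 1/12 s, in which the tool goes at most 41.7 mm and 7.16 degrees, less where a joint would pass 70% of its speed; a pose out of reach is approached as far as the arm can. A call with a gripper value outside its range is refused whole. The fingers move at their own pace and stop on an object; "squeeze" is the grip in N (left out, the last holds). Time passes only in rows, so rows that do not move let the fingers close. It gives the time, the measured TCP pose, the force and the opening at its end, in the units of the state.
- ctrl.get_obs(): the state, without advancing time (a new reading comes with each control period).
- get_image(name): name is "scene" or "top"; returns the picture (400x640x3 uint8, red, green, blue); there is no depth.
- calibration(name): a dict with "fx", "fy", "cx", "cy" (pixels), "k1" (the pictures are not rectified: a ray, as slopes to the right and down, at radius r is drawn at 1 + k1 r^2 times it, then the intrinsics apply), "cam_to_world" (4x4, takes a point from camera to world coordinates). Camera axes: x right, y down, z forward; pixel columns grow to the right and rows downward; lengths in m; the calibration is good to about 2 mm. A picture is of the moment at which its call begins. calibration takes no time and is no camera call.
- finish_job(): hands the job in, once; it reports no verdict.
Trained networks look in the newest picture that a camera, given by its name, has taken for a name from the list of things; names that differ only in an ending like _2 or _b are one class to them, and where a whole thing is asked for, a point or a joint stands for the part that bears it (a point fixed in the world has none). Each returns a list of dicts, best first, with "conf" (0 to 1); they miss things now and then, are a little off and sometimes report something else, mostly with a low value. They report only what shows in the picture. A call takes as long as a camera call.
- search_frame(camera, thing): "at" ([x, y, z] in m, in the coordinates of the camera as it stood for that picture, good to about 4 mm: the middle of the surface that is visible of it).
- cut_out(camera, thing): "mask" (400x640 bool, what is visible of it).
- mark_of(camera, thing): "at" ([x, y, z] in m, in the coordinates of the camera as it stood for that picture, good to about 4 mm: a listed point, or the origin of a listed thing).
The state is a dict: "t": time; "q": joint angles; "dq": joint speeds; "effort": joint torques, N m; "tool_pos": TCP position; "tool_rot": TCP orientation; "contact_force": force on the tool from outside, world axes, zero at the start; "wrist_torque": the same for the moment, N m; "opening": finger opening in m.
Only numpy, scipy, OpenCV 4.12 (cv2) and the standard library are available. Lean on these libraries where they do the work, as an engineer would, in place of code of your own. Each camera call takes 0.05 s, during which the arm holds its last target. There are 200 camera calls.

## Working session

There is one attempt and no reset: what is moved stays moved. The work goes in short steps, Python scripts to look and compute and a tool call to move; the robot and the scene stay as the last step left them, time stands still between calls to the robot, and variables do not carry over. Pictures are saved under pics/ and viewed, about 8 in all and at most 12, crops included, and the job is handed in when it is done.

Besides the shell and the picture viewer there is one more tool, called as name([rows], argument=value, ...), one row to a line, values as JSON. arm_command: Moves the arm, as the interface text tells. Its arguments: {"type":"object","properties":{"plan":{"type":"array","items":{"type":"array","items":{"type":"array","items":{"type":"number"}}}},"squeeze":{"type":"number"}},"required":["plan"]}

```bash
mkdir -p pics; cat > h.py <<'E'
import numpy as np, cv2
from station import *
from scipy.spatial.transform import Rotation as R
def w(cam,p):
    return (np.array(calibration(cam)["cam_to_world"])@np.r_[p,1])[:3]
E
python3 - <<'E'
from h import *
for c in ("scene","top"):
    im=get_image(c); cv2.imwrite(f"pics/{c}0.png",im[:,:,::-1])
    for t in ("keybox","lamp","key_1_top","nozzle","tape_roll","glue_jar","shell_a"):
        print(c,t,[(round(d["conf"],2),w(c,d["at"]).round(3).tolist()) for d in mark_of(c,t)[:5]])
o=ctrl.get_obs();print(o);print(R.from_rotvec(o["tool_rot"]).as_matrix().round(3))
E
```

```text
scene keybox [(0.71, [0.483, 0.428, 0.001])]
scene lamp [(0.7, [0.567, 0.098, 0.078]), (0.27, [0.44, 0.05, 0.003])]
scene key_1_top [(0.49, [0.552, 0.047, 0.073])]
scene nozzle [(0.67, [0.575, -0.146, 0.061]), (0.3, [0.431, -0.388, -0.0])]
scene tape_roll [(0.68, [0.44, 0.051, 0.0]), (0.42, [0.484, 0.432, -0.003]), (0.35, [0.566, 0.098, 0.078])]
scene glue_jar [(0.82, [0.695, 0.346, 0.0])]
scene shell_a [(0.66, [0.631, -0.437, -0.004]), (0.64, [0.482, 0.428, -0.002]), (0.46, [0.544, -0.002, 0.073])]
top keybox [(0.75, [0.555, -0.027, -0.001])]
top lamp [(0.9, [0.57, 0.096, 0.076])]
top key_1_top [(0.78, [0.555, 0.051, 0.07]), (0.49, [0.694, 0.347, -0.001])]
top nozzle [(0.41, [0.573, -0.143, 0.059])]
top tape_roll [(0.71, [0.44, 0.054, -0.0]), (0.56, [0.558, 0.048, 0.07]), (0.26, [0.541, 0.004, 0.074])]
top glue_jar [(0.82, [0.692, 0.349, -0.002])]
top shell_a [(0.79, [0.48, 0.428, -0.002]), (0.66, [0.628, -0.437, 0.001])]
{'t': 0.8, 'q': array([-1.31999994e+00,  5.26838007e-02,  1.61284899e+00, -1.50884825e-05,
        1.47599526e+00, -1.18990769e-01]), 'dq': array([ 0.0012126 , -0.00041965, -0.0006208 , -0.00046501, -0.00112167,
        0.00046871]), 'effort': array([ 3.99358260e-04, -3.93630481e+01, -3.70445216e+01, -1.88132976e-04,
        1.68960055e-04,  2.03352266e-05]), 'tool_pos': array([ 0.22588849, -0.58275779,  0.20314414]), 'tool_rot': array([ 2.0194554 ,  0.37763445, -2.01947745]), 'contact_force': array([ 0.52099767, -0.23558931, -0.0869245 ]), 'wrist_torque': array([ 0.00753332, -0.08453565, -0.05188498]), 'opening': 0.08555325128594375}
[[ 0.     0.361 -0.932]
 [-0.    -0.932 -0.361]
 [-1.     0.     0.   ]]
```

View pics/top0.png

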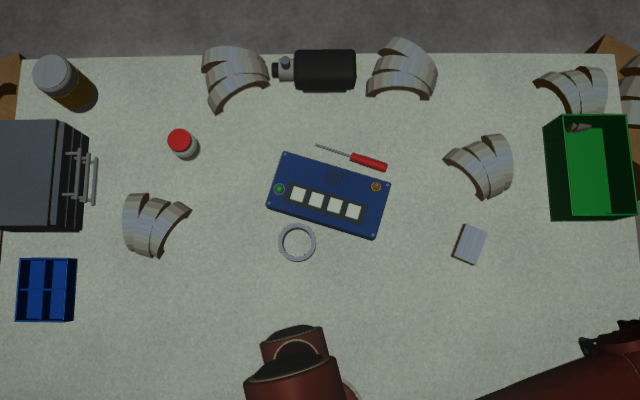

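View pics/scene0.png

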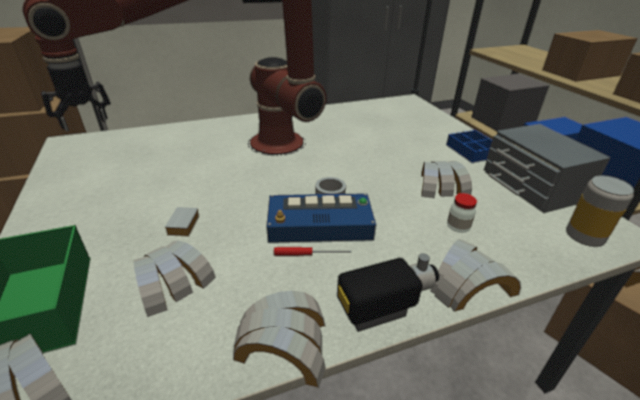

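The top view shows the green lamp at (279,188), white keys at about (298,195), (316,200), (335,206) and (354,212), the nozzle at (376,186), and the tape roll at (297,242). The scene view agrees. I'll locate the caps by pixel.

```bash
cat >> h.py <<'E'
def ray(cam,uv,z):
    c=calibration(cam);K=np.array([[c["fx"],0,c["cx"]],[0,c["fy"],c["cy"]],[0,0,1.]])
    n=cv2.undistortPoints(np.array([[uv]],float),K,np.array([c["k1"],0,0,0.]))[0,0]
    T=np.array(c["cam_to_world"]);d=T[:3,:3]@np.r_[n,1];return T[:3,3]+d*(z-T[2,3])/d[2]
E
python3 - <<'E'
from h import *
im=cv2.imread("pics/top0.png");print(calibration("top")["cam_to_world"])
m=np.zeros((400,640),np.uint8);m[150:240,262:395]=(im[150:240,262:395].min(2)>150)
# keys only
n,l,s,c=cv2.connectedComponentsWithStats(m)
P=[]
for i in range(1,n):
    if 120<s[i][4]<500 and abs(c[i][1]-(195+(c[i][0]-298)*.3))<8: print(c[i],s[i][4],ray("top",c[i],.073).round(4)); P.append(ray("top",c[i],.073)[:2])
P=np.array(P);P=P[np.argsort(-P[:,1])]
d=P[-1]-P[0];print("len",np.linalg.norm(d),"yaw",np.degrees(np.arctan2(d[0],-d[1])), "mean",P.mean(0))
im2=cv2.resize(im[140:250,255:400],None,fx=5,fy=5,interpolation=cv2.INTER_CUBIC);cv2.imwrite("pics/crop0.png",im2)
E
```

```text
[[-0.00671719 -0.98549984  0.16954333  0.33968501]
 [-0.99993341  0.00821069  0.00810936  0.00290087]
 [-0.00938384 -0.16947757 -0.98548937  1.26275225]
 [ 0.          0.          0.          1.        ]]Traceback (most recent call last):
  File "<stdin>", line 9, in <module>
IndexError: too many indices for array: array is 1-dimensional, but 2 were indexed
```

```bash
python3 - <<'E'
from h import *
im=cv2.imread("pics/top0.png")
n,l,s,c=cv2.connectedComponentsWithStats((im.min(2)>130).astype(np.uint8))
P=[]
for i in range(1,n):
    if 80<s[i][4]<500 and 285<c[i][0]<365 and 180<c[i][1]<225: print(c[i],s[i],ray("top",c[i],.073).round(4)); P.append(ray("top",c[i],.073)[:2])
im2=cv2.resize(im[140:250,255:400],None,fx=5,fy=5,interpolation=cv2.INTER_CUBIC);cv2.imwrite("pics/crop0.png",im2)
P=np.array(P);P=P[np.argsort(-P[:,1])]
d=P[-1]-P[0];print("len",np.linalg.norm(d),"yaw",np.degrees(np.arctan2(d[0],-d[1])), "mean",P.mean(0))
E
```

```text
[297.58 193.76] [291 187  14  15 150] [0.5545 0.0503 0.073 ]
[316.01315789 199.31578947] [309 192  15  15 152] [0.5401 0.0044 0.073 ]
[334.37748344 204.99337748] [327 198  15  15 151] [ 0.5254 -0.0411  0.073 ]
[352.86092715 210.83443709] [346 204  15  15 151] [ 0.5104 -0.0867  0.073 ]
len 0.14390895917474564 yaw -17.864347474635764 mean [ 0.5326096  -0.01827479]
```

View pics/crop0.png

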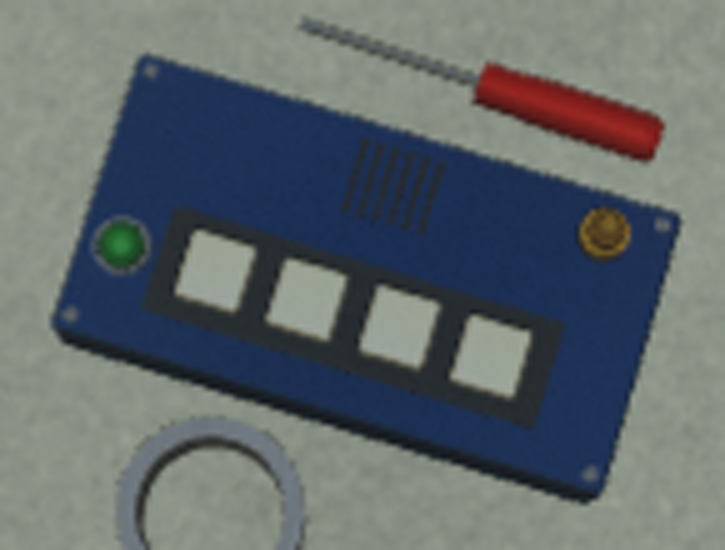

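Pitch comes out at 144 mm over three gaps, as specified, and the yaw is -17.9°. Next I'll close the fingers and turn so that the jaw axis lies along box x.

arm_command([
  [[0, 0, 0, -6.4, 0, 0, 0], [0, 0, 0, -6.4, 0, 0, 0], [0, 0, 0, -6.4, 0, 0, 0], [0, 0, 0, -6.4, 0, 0, 0], [0, 0, 0, -6.4, 0, 0, 0], [0, 0, 0, -6.4, 0, 0, 0], [0, 0, 0, -6.4, 0, 0, 0], [0, 0, 0, -6.4, 0, 0, 0]],
], squeeze=20)

```text
t: 1.47
tool_pos: [0.2259, -0.5828, 0.2033]
tool_rot: [1.402, 1.071, -1.402]
contact_force: [0.7, -0.1, 0.6]
opening: 0.0004
```

```bash
cat > st.py <<'E'
from h import *
import sys
K=np.array([[.5545,.0503,.074],[.5401,.0044,.074],[.5254,-.0411,.074],[.5104,-.0867,.074]])
o=ctrl.get_obs();M=R.from_rotvec(o["tool_rot"])
W=R.from_matrix(np.c_[[0,0,-1],[.952,-.306,0],[-.306,-.952,0]])
print("t",o["t"],"p",o["tool_pos"].round(4),"F",o["contact_force"].round(2),"op",round(o["opening"],4))
print("shift to key tops",(M.inv().apply(K-o["tool_pos"])*1000).round(1).tolist(),"turn",np.degrees((M.inv()*W).as_rotvec()).round(1))
E
python3 st.py
```

```text
t 1.4667 p [ 0.2259 -0.5828  0.2033] F [ 0.66 -0.13  0.63] op 0.0004
shift to key tops [[129.2, 150.9, -697.2], [129.2, 149.1, -649.1], [129.2, 146.8, -601.3], [129.2, 144.3, -553.4]] turn [ 2.6  0.  -0. ]
```

arm_command([
  [[0.002, 0.0075, -0.035, 0, 0, 0, 0], [0.002, 0.0075, -0.035, 0, 0, 0, 0], [0.002, 0.0075, -0.035, 0, 0, 0, 0], [0.002, 0.0075, -0.035, 0, 0, 0, 0], [0.002, 0.0075, -0.035, 0, 0, 0, 0], [0.002, 0.0075, -0.035, 0, 0, 0, 0], [0.002, 0.0075, -0.035, 0, 0, 0, 0], [0.002, 0.0075, -0.035, 0, 0, 0, 0], [0.002, 0.0075, -0.035, 0, 0, 0, 0], [0.002, 0.0075, -0.035, 0, 0, 0, 0], [0.002, 0.0075, -0.035, 0, 0, 0, 0], [0.002, 0.0075, -0.035, 0, 0, 0, 0], [0.002, 0.0075, -0.035, 0, 0, 0, 0], [0.002, 0.0075, -0.035, 0, 0, 0, 0], [0.002, 0.0075, -0.035, 0, 0, 0, 0], [0.002, 0.0075, -0.035, 0, 0, 0, 0], [0.002, 0.0075, -0.035, 0, 0, 0, 0], [0.002, 0.0075, -0.035, 0, 0, 0, 0], [0.002, 0.0075, -0.03, 0, 0, 0, 0], [0, 0, 0, 0, 0, 0, 0]],
])

```text
t: 3.13
tool_pos: [0.5485, 0.0428, 0.1653]
tool_rot: [1.406, 1.057, -1.397]
contact_force: [0.2, 0.1, -0.2]
opening: 0.0002
```

```bash
python3 st.py
```

```text
t 3.1333 p [0.5485 0.0428 0.1653] F [ 0.16  0.13 -0.24] op 0.0002
shift to key tops [[91.3, 2.6, -9.2], [91.4, 0.8, 38.9], [91.6, -1.3, 86.7], [91.7, -3.6, 134.6]] turn [ 2.4  0.2 -0.8]
```

arm_command([
  [[0.02, 0.0013, -0.0046, 2.4, 0.2, -0.8, 0], [0.02, 0.0013, -0.0046, 0, 0, 0, 0], [0.02, 0, 0, 0, 0, 0, 0], [0.015, 0, 0, 0, 0, 0, 0], [0.006, 0, 0, 0, 0, 0, 0], [0, 0, 0, 0, 0, 0, 0], [0, 0, 0, 0, 0, 0, 0]],
])

```text
t: 3.72
tool_pos: [0.556, 0.052, 0.0839]
tool_rot: [1.433, 1.045, -1.43]
contact_force: [0.6, 0.0, 0.2]
opening: 0.0
```

```bash
python3 st.py
```

```text
t 3.7167 p [0.556  0.052  0.0839] F [0.57 0.02 0.23] op 0.0
shift to key tops [[9.9, -1.0, 2.1], [10.0, -0.8, 50.2], [10.0, -1.1, 98.0], [10.0, -1.6, 146.0]] turn [ 0.2  0.  -0.2]
```

arm_command([
  [[0.003, -0.001, 0.002, 0, 0, 0, 0], [0.003, 0, 0, 0, 0, 0, 0], [0.002, 0, 0, 0, 0, 0, 0], [0.002, 0, 0, 0, 0, 0, 0], [0.001, 0, 0, 0, 0, 0, 0], [0.001, 0, 0, 0, 0, 0, 0], [0, 0, 0, 0, 0, 0, 0], [0, 0, 0, 0, 0, 0, 0]],
])

```text
t: 4.38
tool_pos: [0.5577, 0.049, 0.0763]
tool_rot: [1.438, 1.038, -1.424]
contact_force: [-0.3, 0.0, -0.2]
opening: 0.0001
```

```bash
python3 st.py
```

```text
t 4.3833 p [0.5577 0.049  0.0763] F [-0.29  0.02 -0.16] op 0.0001
shift to key tops [[2.3, -3.4, -0.2], [2.2, -3.2, 47.9], [2.1, -3.4, 95.7], [2.0, -3.8, 143.7]] turn [ 0.1 -0.1 -0.7]
```

arm_command([
  [[0, -0.003, 0, 0, 0, -0.7, 0], [0.002, 0, 0, 0, 0, 0, 0], [0.001, 0, 0, 0, 0, 0, 0], [0, 0, 0, 0, 0, 0, 0]],
])

```text
t: 4.72
tool_pos: [0.5547, 0.0502, 0.0733]
tool_rot: [1.434, 1.05, -1.433]
contact_force: [0.6, -0.1, 0.0]
opening: 0.0
```

```bash
python3 st.py
```

```text
t 4.7167 p [0.5547 0.0502 0.0733] F [ 0.6  -0.08  0.01] op 0.0
shift to key tops [[-0.7, -0.2, -0.0], [-0.8, -0.0, 48.1], [-0.9, -0.2, 95.9], [-1.0, -0.7, 143.9]] turn [ 0.1 -0.1  0.1]
```

arm_command([
  [[0.0015, 0, 0, 0, 0, 0, 0], [0, 0, 0, 0, 0, 0, 0]],
])

```text
t: 4.88
tool_pos: [0.5546, 0.0502, 0.0715]
tool_rot: [1.434, 1.05, -1.433]
contact_force: [-0.3, -1.0, -0.2]
opening: -0.0001
```

arm_command([
  [[0.001, 0, 0, 0, 0, 0, 0], [0, 0, 0, 0, 0, 0, 0]],
])

```text
t: 5.05
tool_pos: [0.5545, 0.0502, 0.0703]
tool_rot: [1.434, 1.05, -1.433]
contact_force: [-0.9, 0.1, 0.1]
opening: -0.0005
```

arm_command([
  [[0.0007, 0, 0, 0, 0, 0, 0], [0, 0, 0, 0, 0, 0, 0]],
])

```text
t: 5.22
tool_pos: [0.5545, 0.0502, 0.0694]
tool_rot: [1.433, 1.05, -1.433]
contact_force: [-0.2, 0.2, -0.0]
opening: -0.0001
```

arm_command([
  [[0.0006, 0, 0, 0, 0, 0, 0], [0, 0, 0, 0, 0, 0, 0]],
])

```text
t: 5.38
tool_pos: [0.5545, 0.0503, 0.0688]
tool_rot: [1.434, 1.05, -1.433]
contact_force: [-0.3, -0.1, -0.6]
opening: 0.0
```

```bash
python3 - <<'E'
from h import *
for i in range(2): im=get_image("top"); print(ctrl.get_obs()["contact_force"].round(2))
s=get_image("scene")
a=cv2.resize(im[140:250,255:400],None,fx=4,fy=4,interpolation=2);b=cv2.resize(s[130:260,250:395],None,fx=4,fy=4,interpolation=2)[:440]
b=cv2.resize(s[150:240,245:390],None,fx=5,fy=5,interpolation=2)
cv2.imwrite("pics/c1.png",b[:,:,::-1])
E
python3 st.py
```

```text
[-0.86 -0.72  0.55]
[-0.14 -0.58 -1.14]
t 5.5333 p [0.5547 0.0502 0.069 ] F [-0.05  0.32  0.23] op -0.0001
shift to key tops [[-5.0, -0.2, -0.0], [-5.1, 0.0, 48.1], [-5.2, -0.2, 95.9], [-5.3, -0.6, 143.9]] turn [ 0.1 -0.1  0.1]
```

View pics/c1.png

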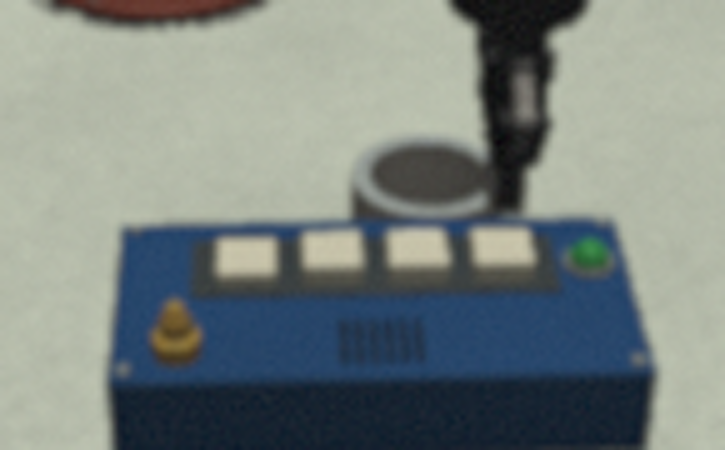

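The scene crop shows the fingers at about (347,191), which looks behind the box rather than over key 1 at about (345,199). I'll check this with projections before moving.

```bash
python3 - <<'E'
from h import *
o=ctrl.get_obs();p=o["tool_pos"];M=R.from_rotvec(o["tool_rot"]).as_matrix()
ims=[]
for c in ("top","scene"):
    im=get_image(c)[:,:,::-1].copy();k=calibration(c);T=np.linalg.inv(np.array(k["cam_to_world"]));print(c,np.array(k["cam_to_world"])[:3,3].round(3))
    K=np.array([[k["fx"],0,k["cx"]],[0,k["fy"],k["cy"]],[0,0,1.]])
    P=np.array([p,p-M[:,0]*.1,[.5545,.0503,.074]])
    uv=cv2.projectPoints(P,cv2.Rodrigues(T[:3,:3])[0],T[:3,3],K,np.array([k["k1"],0,0,0.]))[0][:,0]
    print(uv.round(1))
    x,y=(255,100) if c=="top" else (265,110)
    a=cv2.resize(im[y:y+145,x:x+130],None,fx=3,fy=4 if 0 else 3,interpolation=2)
    for q,col in zip(uv,((0,0,255),(255,0,255),(0,255,255))): cv2.circle(a,tuple(int(v) for v in (q-[x,y])*3),3,col,-1)
    ims.append(a)
cv2.imwrite("pics/c2.png",np.hstack(ims))
E
```

```text
top [0.34  0.003 1.263]
[[297.7 194. ]
 [296.  186.3]
 [297.6 193.7]]
scene [ 1.35  -0.337  0.675]
[[345.5 199.4]
 [347.5 168.7]
 [345.6 197.9]]
```

View pics/c2.png

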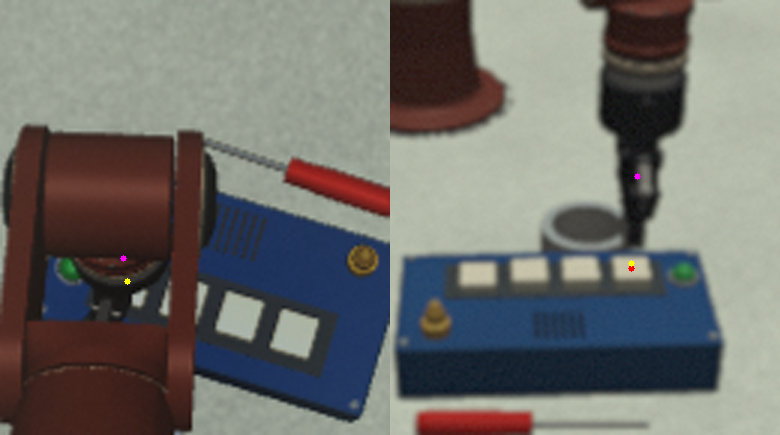

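The images put the fingertip roughly 25-30 mm behind (-x of) the reported TCP. I'll raise the arm clear and measure the offset from both cameras.

arm_command([
  [[-0.03, 0, 0, 0, 0, 0, 0], [-0.03, 0, 0, 0, 0, 0, 0], [-0.01, 0, 0, 0, 0, 0, 0], [0, 0, 0, 0, 0, 0, 0], [0, 0, 0, 0, 0, 0, 0]],
])

```text
t: 6.05
tool_pos: [0.5531, 0.0501, 0.1389]
tool_rot: [1.431, 1.053, -1.436]
contact_force: [0.3, 0.6, -0.5]
opening: 0.0001
```

```bash
cat > v.py <<'E'
from h import *
import sys
def view(name,pt,f=6,half=(65,48),live=True):
    o=ctrl.get_obs();ims=[]
    for c in ("top","scene"):
        im=(get_image(c)[:,:,::-1] if live else cv2.imread(f"pics/{c}0.png")).copy();k=calibration(c);T=np.linalg.inv(np.array(k["cam_to_world"]))
        K=np.array([[k["fx"],0,k["cx"]],[0,k["fy"],k["cy"]],[0,0,1.]])
        uv=cv2.projectPoints(np.array([pt]),cv2.Rodrigues(T[:3,:3])[0],T[:3,3],K,np.array([k["k1"],0,0,0.]))[0][0,0]
        x,y=np.clip(uv-[half[0],half[1]],0,[640-2*half[0],400-2*half[1]]).astype(int)
        a=cv2.resize(im[y:y+2*half[1],x:x+2*half[0]],None,fx=f,fy=f,interpolation=2)
        cv2.circle(a,tuple(int(v) for v in (uv-[x,y])*f),2,(0,0,255),-1)
        print(c,"proj",uv.round(1),"origin",x,y); ims.append(a)
    cv2.imwrite(f"pics/{name}.png",np.hstack(ims))
E
python3 - <<'E'
from v import *
p=ctrl.get_obs()["tool_pos"];print(p)
view("c3",p,8,(24,34))
view("s0",np.array([.2259,-.5828,.2033-0.0]),6,(30,30),False)
a=cv2.imread("pics/c3.png");b=cv2.imread("pics/s0.png")[:, 360:]
b=cv2.resize(b,None,fx=544/360,fy=544/360)[:,100:]
cv2.imwrite("pics/c4.png",np.hstack([a[:,:768],b])[:,:1250]);print(a.shape,b.shape)
E
```

```text
[0.55313674 0.05011461 0.1388688 ]
top proj [296.5 189.4] origin 272 155
scene proj [346.7 178. ] origin 322 144
top proj [589.6 330.9] origin 559 300
scene proj [ 91.3 138.6] origin 61 108
(544, 768, 3) (544, 444, 3)
```

View pics/c3.png

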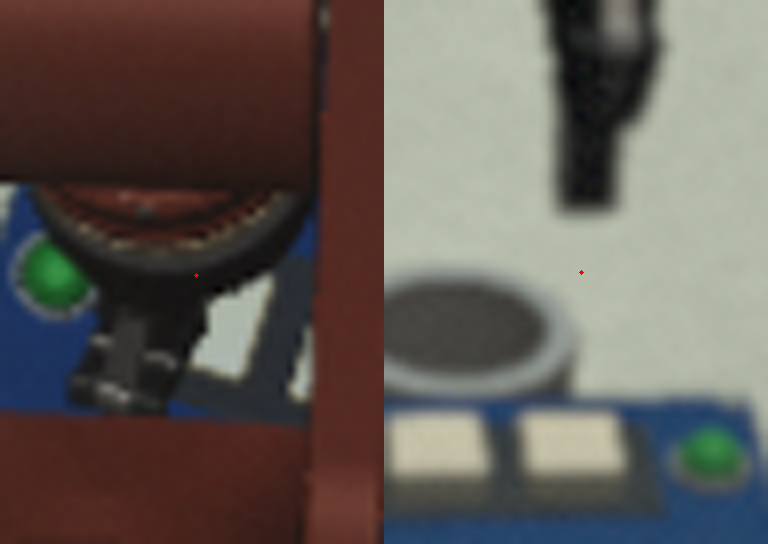

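View pics/s0.png

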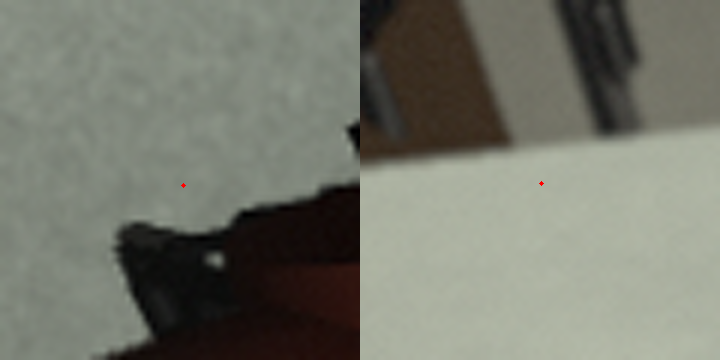

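The c3 view shows the true tip at about (347.4,170.1) in scene and about (287,204) in top. The reported pose predicts (346.7,178.0) and (296.5,189.4). Next I'll triangulate.

```bash
cat >> h.py <<'E'
def tri(uvt,uvs):
    A=[]
    for c,uv in (("top",uvt),("scene",uvs)):
        T=np.array(calibration(c)["cam_to_world"]);r=ray(c,uv,0)-T[:3,3];A.append((T[:3,3],r/np.linalg.norm(r)))
    S=sum(np.eye(3)-np.outer(d,d) for _,d in A);b=sum((np.eye(3)-np.outer(d,d))@p for p,d in A)
    x=np.linalg.solve(S,b);return x,[np.linalg.norm((np.eye(3)-np.outer(d,d))@(x-p)) for p,d in A]
E
python3 - <<'E'
from h import *
for a,b in (((286.8,204.4),(347.4,170.1)),((285,203),(347.4,170.1)),((290,204),(347.4,170.1))): print(tri(a,b))
for z in (.12,.14,.16): print(z,ray("scene",(347.4,170.1),z),ray("top",(286.8,204.4),z))
T=calibration("top")
# arm base check: project base axis
for c in("top","scene"):
    k=calibration(c);T=np.linalg.inv(np.array(k["cam_to_world"]))
    K=np.array([[k["fx"],0,k["cx"]],[0,k["fy"],k["cy"]],[0,0,1.]])
    print(c,cv2.projectPoints(np.array([[0,0,0],[0,0,.1],[.1,0,0]],float),cv2.Rodrigues(T[:3,:3])[0],T[:3,3],K,np.array([k["k1"],0,0,0.]))[0][:,0].round(1).tolist())
E
```

```text
(array([0.51647135, 0.07097846, 0.13979096]), [np.float64(0.002147676072074346), np.float64(0.002147676072074282)])
(array([0.51865227, 0.07274979, 0.1409004 ]), [np.float64(0.004722040684453654), np.float64(0.004722040684453639)])
(array([0.51839085, 0.06641872, 0.14143602]), [np.float64(0.001139112376798898), np.float64(0.0011391123767988843)])
0.12 [0.48521196 0.08384642 0.12      ] [0.52044409 0.07420524 0.12      ]
0.14 [0.51638462 0.06865327 0.14      ] [0.51728051 0.0729573  0.14      ]
0.16 [0.54755727 0.05346011 0.16      ] [0.51411694 0.07170936 0.16      ]
top [[319.5, 419.2], [319.7, 431.5], [319.2, 377.6]]
scene [[277.2, 141.8], [276.0, 118.2], [284.2, 152.8]]
```

The fingertips sit about 40 mm toward tool -y from the reported TCP, with z in agreement. I'll compensate and re-check against the images.

arm_command([
  [[0, 0.02, 0.004, 0, 0, 0, 0], [0, 0.02, 0.004, 0, 0, 0, 0], [0.01, 0, 0, 0, 0, 0, 0], [0.01, 0, 0, 0, 0, 0, 0], [0, 0, 0, 0, 0, 0, 0], [0, 0, 0, 0, 0, 0, 0]],
])

```text
t: 6.65
tool_pos: [0.5821, 0.0311, 0.1053]
tool_rot: [1.422, 1.066, -1.451]
contact_force: [0.8, -1.2, -0.6]
opening: 0.0001
```

```bash
python3 st.py; python3 - <<'E'
from v import *
p=ctrl.get_obs()["tool_pos"]
view("c5",[.5545,.0503,p[2]],8,(24,34))
E
```

```text
t 6.65 p [0.5821 0.0311 0.1053] F [ 0.76 -1.23 -0.65] op 0.0001
shift to key tops [[32.0, -31.4, -10.0], [32.2, -31.2, 38.1], [32.3, -31.4, 85.9], [32.5, -31.9, 133.9]] turn [0.2 0.2 1.4]
top proj [297.  191.4] origin 273 157
scene proj [346.2 188.6] origin 322 154
```

View pics/c5.png

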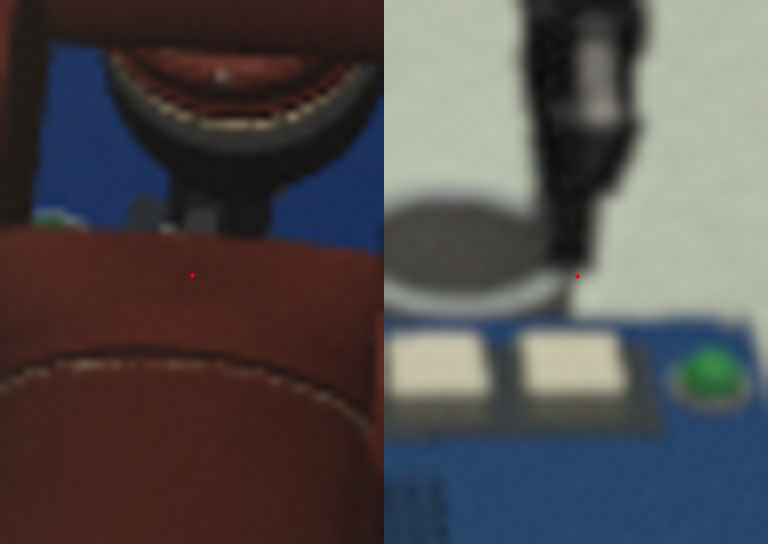

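The tip in scene is at (345.3,187.1) against a target of (346.2,188.6). That is about 7 mm short in +x, which matches the roughly 8 mm of the shift not yet reached. I'll correct that and descend.

arm_command([
  [[0.005, 0.004, -0.0012, 0.2, 0.2, 1.4, 0], [0.005, 0.004, -0.0012, 0, 0, 0, 0], [0.005, 0, 0, 0, 0, 0, 0], [0, 0, 0, 0, 0, 0, 0], [0, 0, 0, 0, 0, 0, 0]],
])

```text
t: 7.17
tool_pos: [0.5905, 0.0322, 0.0913]
tool_rot: [1.436, 1.045, -1.43]
contact_force: [0.5, -0.3, 0.3]
opening: -0.0001
```

```bash
sed -i 's/^o=ctrl/K=K+[.036,-.019,0]\no=ctrl/' st.py; python3 st.py; python3 - <<'E'
from v import *
p=ctrl.get_obs()["tool_pos"]
view("c6",[.5545,.0503,p[2]],8,(24,34))
a=cv2.imread("pics/c6.png");g=a[:,384:].max(2)<60
for y in range(180,400,8): 
    x=np.where(g[y,130:260])[0]
    if len(x)>3: print(y,x.min()+130,x.max()+130,len(x))
E
```

```text
t 7.1667 p [0.5905 0.0322 0.0913] F [ 0.5  -0.31  0.28] op -0.0001
shift to key tops [[17.3, 0.2, 0.9], [17.2, 0.5, 49.0], [17.2, 0.3, 96.8], [17.1, -0.1, 144.8]] turn [ 0.1 -0.1 -0.2]
top proj [297.3 192.5] origin 273 158
scene proj [346.  192.8] origin 321 158
180 174 251 78
188 174 247 74
196 172 243 72
204 168 234 67
212 160 226 67
220 170 224 55
228 171 223 53
236 173 223 51
244 174 221 48
252 175 221 47
260 176 220 45
268 174 220 47
276 172 220 48
```

The tip now projects onto key 1's axis within 1 px. I'll descend gently.

arm_command([
  [[0.006, 0, 0, 0, 0, 0, 0], [0.004, 0, 0, 0, 0, 0, 0], [0.003, 0, 0, 0, 0, 0, 0], [0, 0, 0, 0, 0, 0, 0], [0, 0, 0, 0, 0, 0, 0]],
])

```text
t: 7.68
tool_pos: [0.591, 0.032, 0.0777]
tool_rot: [1.436, 1.044, -1.43]
contact_force: [0.7, 0.3, 0.6]
opening: 0.0001
```

```bash
python3 st.py
```

```text
t 7.6833 p [0.591  0.032  0.0777] F [0.72 0.3  0.63] op 0.0001
shift to key tops [[3.7, -0.3, 0.8], [3.6, 0.0, 48.9], [3.5, -0.1, 96.7], [3.5, -0.5, 144.7]] turn [ 0.1 -0.1 -0.2]
```

arm_command([
  [[0.002, 0, 0, 0, 0, 0, 0], [0.001, 0, 0, 0, 0, 0, 0], [0, 0, 0, 0, 0, 0, 0]],
])

```text
t: 7.93
tool_pos: [0.591, 0.032, 0.0743]
tool_rot: [1.436, 1.044, -1.43]
contact_force: [-0.4, 0.3, -0.2]
opening: 0.0002
```

arm_command([
  [[0.001, 0, 0, 0, 0, 0, 0], [0, 0, 0, 0, 0, 0, 0]],
])

```text
t: 8.1
tool_pos: [0.591, 0.0319, 0.0733]
tool_rot: [1.436, 1.044, -1.43]
contact_force: [-0.2, 0.0, -0.2]
opening: -0.0002
```

arm_command([
  [[0.001, 0, 0, 0, 0, 0, 0], [0, 0, 0, 0, 0, 0, 0]],
])

```text
t: 8.27
tool_pos: [0.5912, 0.0319, 0.0724]
tool_rot: [1.436, 1.043, -1.43]
contact_force: [-0.0, -0.9, 0.0]
opening: -0.0002
```

arm_command([
  [[0.001, 0, 0, 0, 0, 0, 0], [0, 0, 0, 0, 0, 0, 0]],
])

```text
t: 8.43
tool_pos: [0.5912, 0.0319, 0.0714]
tool_rot: [1.436, 1.043, -1.429]
contact_force: [0.3, -0.2, -0.1]
opening: -0.0002
```

arm_command([
  [[0.001, 0, 0, 0, 0, 0, 0], [0, 0, 0, 0, 0, 0, 0]],
])

```text
t: 8.6
tool_pos: [0.5913, 0.032, 0.0704]
tool_rot: [1.437, 1.043, -1.429]
contact_force: [0.2, 0.5, 0.5]
opening: 0.0002
```

arm_command([
  [[0.0007, 0, 0, 0, 0, 0, 0], [0, 0, 0, 0, 0, 0, 0]],
])

```text
t: 8.77
tool_pos: [0.5913, 0.0319, 0.0696]
tool_rot: [1.437, 1.043, -1.429]
contact_force: [0.3, 0.2, -0.1]
opening: -0.0002
```

```bash
python3 - <<'E'
from v import *
view("c7",[.5545,.0503,.074],11,(20,22))
E
```

```text
top proj [297.6 193.7] origin 277 171
scene proj [345.6 197.9] origin 325 175
```

View pics/c7.png

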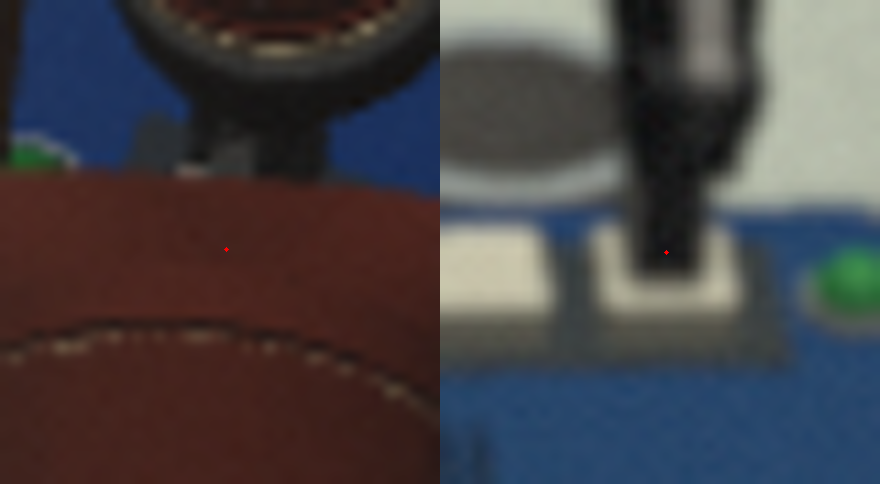

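The fingertips (668,275 in the crop) now cover key 1's cap and are centred left to right, apparently still just above it. I'll keep feeling downward.

arm_command([
  [[0.001, 0, 0, 0, 0, 0, 0], [0, 0, 0, 0, 0, 0, 0]],
])

```text
t: 9.03
tool_pos: [0.5915, 0.0319, 0.0688]
tool_rot: [1.437, 1.043, -1.429]
contact_force: [-0.3, 0.5, 0.3]
opening: -0.0004
```

arm_command([
  [[0.001, 0, 0, 0, 0, 0, 0], [0, 0, 0, 0, 0, 0, 0]],
])

```text
t: 9.2
tool_pos: [0.5915, 0.0319, 0.0677]
tool_rot: [1.437, 1.043, -1.429]
contact_force: [0.0, 0.5, 0.0]
opening: 0.0001
```

arm_command([
  [[0.001, 0, 0, 0, 0, 0, 0], [0, 0, 0, 0, 0, 0, 0]],
])

```text
t: 9.37
tool_pos: [0.5916, 0.0319, 0.0666]
tool_rot: [1.437, 1.043, -1.429]
contact_force: [-1.1, -1.1, -0.6]
opening: -0.0003
```

```bash
cat > keys.py <<'E'
from h import *
def prof(im):
    # bottom edge of each white cap's front rim per column, subpixel (scene view); and tip
    f=cv2.resize(im,None,fx=4,fy=4,interpolation=2).astype(int)
    m=(f.min(2)>110)&(f[:,:,2]-f[:,:,0]>8)
    n,l,s,c=cv2.connectedComponentsWithStats(m[760:860,1120:1440].astype(np.uint8))
    return [((s[i][:4]+[1120,760,0,0])/4).tolist()+[int(s[i][4])] for i in range(1,n) if s[i][4]>400]
if __name__=="__main__":
    a=cv2.imread("pics/scene0.png");b=get_image("scene")[:,:,::-1]
    for q in (a,b): print(*prof(q),sep="\n");print()
    d=np.abs(a.astype(int)-b).max(2)
    cv2.imwrite("pics/c8.png",np.hstack([cv2.resize(q[175:219,270:365],None,fx=4.2,fy=8,interpolation=2) for q in (a,b)]))
    E=b[180:212,330:362].astype(int).max(2);print(E[:,12:22])
E
python3 keys.py
```

```text
[280.0, 190.0, 35.25, 3.75, 1789]
[345.5, 190.0, 14.5, 2.75, 554]
[339.0, 195.75, 13.0, 7.5, 1392]
[322.25, 196.0, 13.0, 7.5, 1370]
[305.25, 196.5, 12.5, 7.5, 1347]
[288.25, 197.75, 12.25, 7.5, 1422]

[280.0, 190.0, 35.5, 3.75, 1856]
[322.25, 196.0, 13.0, 7.5, 1399]
[305.25, 196.5, 12.5, 7.5, 1392]
[288.0, 197.75, 12.5, 7.75, 1448]

[[ 26  30  35  37  50  88 117 126 113  83]
 [ 27  39  41  44  58  91 118 126 116  93]
 [ 23  33  41  47  55  83 104 112 104  89]
 [ 23  32  40  45  51  70  85  90  91  80]
 [ 26  23  29  39  39  53  60  68  66  58]
 [ 21  25  27  23  28  34  43  45  44  33]
 [ 25  21  23  20  24  30  34  34  29  25]
 [ 25  22  18  22  26  36  40  35  32  27]
 [ 38  21  23  22  26  33  41  39  30  36]
 [ 51  26  19  23  19  26  33  29  30  48]
 [ 55  25  20  26  29  30  27  28  30  64]
 [ 55  25  25  28  25  23  28  37  54  86]
 [ 53  38  23  22  24  23  38  64  86 114]
 [ 54  43  30  27  27  26  43  75 105 121]
 [ 56  45  29  23  29  29  46  78 101 113]
 [ 61  43  30  24  28  29  52  89 111 113]
 [ 70  41  24  24  24  29  66 115 133 113]
 [ 70  41  31  26  23  32  71 126 149 112]
 [ 66  38  24  25  22  36  76 131 157 120]
 [ 73  40  28  25  25  41  81 137 166 136]
 [ 88  56  44  46  46  53  94 145 173 153]
 [113  87  81  81  81  91 117 155 178 159]
 [128 111 106 104 105 110 129 149 157 138]
 [108 101  97  98  99 101 107 114 116 102]
 [ 89  90  88  88  88  87  86  86  85  81]
 [ 81  83  80  83  80  80  82  80  79  76]
 [ 73  73  74  75  74  72  74  72  73  71]
 [ 65  67  68  69  69  70  70  68  70  68]
 [ 76  80  82  83  85  84  84  84  82  84]
 [101  99 102 102 102 100 103 101 100 102]
 [106 109 106 106 108 108 109 106 109 109]
 [108 108 107 106 106 108 109 106 108 109]]
```

Key 4's cap sits about 1 px low in the first picture, a hint only. Before going deeper I'll check whether key 1's visible cap edges have moved.

```bash
python3 - <<'E'
from h import *
a=cv2.imread("pics/scene0.png").astype(float).max(2);b=get_image("scene").astype(float).max(2)
for c in ((340,342),(350,352),(326,332)):
    print(c);print(a[193:208,c[0]:c[1]].mean(1).round());print(b[193:208,c[0]:c[1]].mean(1).round())
o=[]
for i in range(6): get_image("top");o.append(ctrl.get_obs()["contact_force"])
print(np.mean(o,0).round(2),ctrl.get_obs()["wrist_torque"].round(2),ctrl.get_obs()["tool_pos"].round(4))
E
```

```text
(340, 342)
[ 78. 100. 126. 174. 189. 185. 182. 180. 172. 148. 106.  82.  74.  70.
  64.]
[ 71.  82. 101. 132. 140. 141. 141. 140. 145. 139. 110.  84.  78.  72.
  66.]
(350, 352)
[138. 112. 112. 128. 138. 145. 154. 164. 166. 144. 104.  80.  76.  68.
  68.]
[112. 108. 112. 122. 132. 139. 149. 162. 167. 148. 108.  83.  77.  70.
  68.]
(326, 332)
[110. 106. 131. 177. 194. 194. 193. 192. 190. 169. 126.  89.  80.  73.
  66.]
[114. 110. 135. 183. 200. 200. 199. 199. 196. 174. 131.  94.  81.  76.
  68.]
[-0.06 -0.27 -0.14] [0.01 0.01 0.03] [0.5917 0.0319 0.0669]
```

Key 1 hasn't moved and there is no force, so the tip really is still above it. I'll continue in small steps.

arm_command([
  [[0.0015, 0, 0, 0, 0, 0, 0], [0, 0, 0, 0, 0, 0, 0]],
])

```text
t: 9.93
tool_pos: [0.5918, 0.0319, 0.0654]
tool_rot: [1.437, 1.042, -1.428]
contact_force: [-0.3, -0.2, -0.3]
opening: 0.0003
```

arm_command([
  [[0.0012, 0, 0, 0, 0, 0, 0], [0, 0, 0, 0, 0, 0, 0]],
])

```text
t: 10.1
tool_pos: [0.5918, 0.0319, 0.064]
tool_rot: [1.437, 1.043, -1.428]
contact_force: [-0.1, 0.1, -0.1]
opening: -0.0
```

arm_command([
  [[0.0012, 0, 0, 0, 0, 0, 0], [0, 0, 0, 0, 0, 0, 0]],
])

```text
t: 10.27
tool_pos: [0.5918, 0.0319, 0.0626]
tool_rot: [1.437, 1.043, -1.428]
contact_force: [-0.4, -0.7, -0.2]
opening: -0.0
```

```bash
cat > chk.py <<'E'
from h import *
a=cv2.imread("pics/scene0.png").astype(float).max(2);b=get_image("scene").astype(float).max(2)
print(a[195:206,351:353].mean(1).round());print(b[195:206,351:353].mean(1).round())
print("tip cols");print(b[190:208,340:352].round().astype(int))
E
python3 chk.py
```

```text
[103. 102.  92.  96. 108. 120. 125. 112.  88.  72.  70.]
[108. 106.  96.  98. 113. 126. 130. 118.  90.  76.  72.]
tip cols
[[129  93  46  26  21  19  27  29  36  32  26  46]
 [125  89  48  25  17  24  25  31  27  27  25  58]
 [ 93  69  43  29  28  20  22  25  25  29  38  69]
 [ 78  60  47  33  27  23  25  24  34  45  63  82]
 [ 94  74  55  43  30  25  30  24  44  70  91  98]
 [114  88  60  43  33  24  28  31  52  88 112 110]
 [149 114  67  43  24  27  27  32  67 115 136 114]
 [159 121  71  43  30  23  25  35  71 127 151 112]
 [152 118  68  41  27  25  25  32  74 130 156 121]
 [145 112  65  41  29  24  25  32  77 134 165 137]
 [143 119  73  42  26  28  26  40  83 138 173 152]
 [139 121  81  45  32  30  30  44  83 136 172 157]
 [122 114  84  58  51  53  52  55  81 121 151 140]
 [ 96  95  82  74  74  72  71  75  80  98 110 101]
 [ 80  85  84  87  81  86  84  85  85  85  87  80]
 [ 73  81  83  83  83  83  82  82  84  82  79  77]
 [ 73  72  74  75  74  74  74  74  74  72  72  68]
 [ 65  66  65  66  70  70  70  70  72  70  69  70]]
```

The scene ray at z ≈ 0.164 gives the reported xy exactly. So the xy is right and the tip really sits about 25 mm higher than reported; what I took for the tip in the top view was a finger knuckle. I'll raise, go back to the reported xy and verify.

arm_command([
  [[-0.015, 0, 0, 0, 0, 0, 0], [-0.005, -0.02, -0.001, 0, 0, 0, 0], [0, -0.021, -0.001, 0, 0, 0, 0], [0, 0, 0, 0, 0, 0, 0], [0, 0, 0, 0, 0, 0, 0]],
])

```text
t: 10.73
tool_pos: [0.5526, 0.0464, 0.0832]
tool_rot: [1.438, 1.042, -1.429]
contact_force: [0.8, -0.4, 0.7]
opening: -0.0
```

```bash
sed -i '/^K=K/d' st.py; python3 st.py; python3 - <<'E'
from v import *
p=ctrl.get_obs()["tool_pos"]
view("c9",p+[0,0,.025],8,(24,34))
E
```

```text
t 10.7333 p [0.5526 0.0464 0.0832] F [ 0.79 -0.39  0.7 ] op -0.0
shift to key tops [[9.2, 0.5, -4.3], [9.2, 0.8, 43.8], [9.1, 0.7, 91.6], [9.0, 0.4, 139.6]] turn [ 0.  -0.1 -0.4]
top proj [298.6 191.9] origin 274 157
scene proj [344.7 187.6] origin 320 153
```

View pics/c9.png

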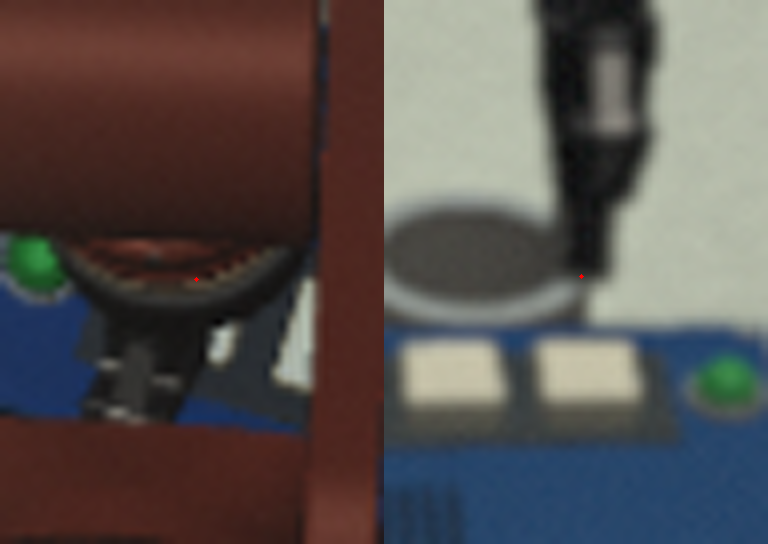

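The tip now matches the projection at z+25 mm within about 1 px; the small +y bias is already compensated by the present position. I'll descend.

arm_command([
  [[0.01, 0, 0, 0, 0, 0, 0], [0.008, 0, 0, 0, 0, 0, 0], [0.004, 0, 0, 0, 0, 0, 0], [0, 0, 0, 0, 0, 0, 0], [0, 0, 0, 0, 0, 0, 0]],
])

```text
t: 11.25
tool_pos: [0.5543, 0.0452, 0.0572]
tool_rot: [1.438, 1.042, -1.432]
contact_force: [-0.5, -0.1, 0.3]
opening: 0.0002
```

```bash
python3 st.py; python3 chk.py
```

```text
t 11.25 p [0.5543 0.0452 0.0572] F [-0.52 -0.08  0.32] op 0.0002
shift to key tops [[-16.8, -1.3, -4.9], [-16.8, -0.9, 43.2], [-16.9, -0.9, 91.0], [-17.0, -1.2, 139.0]] turn [-0.1 -0.1 -0.2]
[103. 102.  92.  96. 108. 120. 125. 112.  88.  72.  70.]
[107. 106.  96.  98. 110. 124. 130. 116.  89.  75.  72.]
tip cols
[[ 93  64  40  28  28  23  39  83 137 179 189 189]
 [ 90  62  41  24  24  23  44  87 140 175 187 187]
 [ 75  57  38  29  28  27  46  89 138 170 174 175]
 [ 65  54  36  26  26  27  41  81 117 138 145 143]
 [ 78  59  41  30  30  30  43  73 100 114 118 115]
 [102  86  73  71  67  70  83 107 124 128 122 110]
 [148 144 135 135 132 133 142 160 176 178 153 114]
 [178 186 184 184 184 184 186 190 199 196 171 114]
 [181 197 198 197 199 198 200 200 200 198 176 121]
 [178 196 200 200 198 200 198 198 199 197 182 135]
 [174 195 200 197 199 198 197 200 199 197 187 152]
 [166 186 194 191 191 190 190 191 191 192 183 155]
 [142 162 168 165 163 167 164 163 163 163 160 138]
 [105 118 120 119 118 116 118 116 116 115 113 101]
 [ 80  88  89  87  86  87  87  87  87  88  87  80]
 [ 75  81  79  79  80  79  81  79  80  80  78  75]
 [ 72  72  73  72  73  74  74  75  74  72  71  70]
 [ 66  64  66  66  67  70  70  69  69  68  69  67]]
```

arm_command([
  [[0.002, 0, -0.002, 0, 0, 0, 0], [0.002, 0, -0.001, 0, 0, 0, 0], [0, 0, 0, 0, 0, 0, 0]],
])

```text
t: 11.55
tool_pos: [0.5555, 0.0482, 0.0529]
tool_rot: [1.438, 1.042, -1.432]
contact_force: [-0.4, 0.4, -0.1]
opening: 0.0001
```

arm_command([
  [[0.0015, 0, 0, 0, 0, 0, 0], [0, 0, 0, 0, 0, 0, 0]],
])

```text
t: 11.72
tool_pos: [0.5557, 0.0484, 0.0515]
tool_rot: [1.438, 1.042, -1.431]
contact_force: [-0.1, -0.4, -0.1]
opening: -0.0001
```

arm_command([
  [[0.0015, 0, 0, 0, 0, 0, 0], [0, 0, 0, 0, 0, 0, 0]],
])

```text
t: 11.88
tool_pos: [0.556, 0.0484, 0.0502]
tool_rot: [1.438, 1.042, -1.43]
contact_force: [0.2, 0.2, 0.2]
opening: -0.0
```

arm_command([
  [[0.001, 0, 0, 0, 0, 0, 0], [0, 0, 0, 0, 0, 0, 0]],
])

```text
t: 12.05
tool_pos: [0.556, 0.0484, 0.0493]
tool_rot: [1.438, 1.041, -1.43]
contact_force: [-0.5, -0.2, 0.0]
opening: -0.0
```

arm_command([
  [[0.001, 0, 0, 0, 0, 0, 0], [0, 0, 0, 0, 0, 0, 0]],
])

```text
t: 12.22
tool_pos: [0.5561, 0.0484, 0.0483]
tool_rot: [1.439, 1.041, -1.43]
contact_force: [0.3, 0.1, -0.0]
opening: 0.0001
```

arm_command([
  [[0.001, 0, 0, 0, 0, 0, 0], [0, 0, 0, 0, 0, 0, 0]],
])

```text
t: 12.38
tool_pos: [0.5561, 0.0484, 0.0472]
tool_rot: [1.439, 1.041, -1.43]
contact_force: [0.2, -0.2, -0.1]
opening: -0.0
```

```bash
python3 chk.py
```

```text
[103. 102.  92.  96. 108. 120. 125. 112.  88.  72.  70.]
[108. 104.  95.  98. 112. 126. 130. 116.  91.  76.  72.]
tip cols
[[135 104  66  37  20  23  21  26  46  87 123 152]
 [126  97  65  44  29  24  29  31  66 117 162 179]
 [ 92  72  60  44  31  30  27  36  73 123 165 177]
 [ 75  62  55  43  27  28  27  38  64 108 135 145]
 [ 94  72  58  42  29  21  26  31  59  90 111 117]
 [113  88  61  42  28  28  29  33  62  97 114 112]
 [150 121  74  40  28  28  28  43  83 127 136 111]
 [165 136  81  41  28  29  27  47  97 146 156 113]
 [166 149 100  67  59  65  67  77 113 155 165 123]
 [172 172 144 120 121 127 133 134 150 174 176 136]
 [174 190 184 172 172 181 185 183 187 193 185 151]
 [167 191 192 188 188 192 194 191 192 193 185 157]
 [141 164 169 166 166 166 164 165 164 164 160 138]
 [102 119 121 118 119 117 118 117 115 114 113 101]
 [ 80  86  88  86  88  84  87  85  85  86  86  80]
 [ 76  80  80  81  81  81  79  82  80  80  78  74]
 [ 71  74  73  74  72  76  74  74  74  74  71  70]
 [ 66  65  65  64  68  70  69  69  70  67  68  67]]
```

arm_command([
  [[0.0012, 0, 0, 0, 0, 0, 0], [0, 0, 0, 0, 0, 0, 0]],
])

```text
t: 12.6
tool_pos: [0.5563, 0.0483, 0.0461]
tool_rot: [1.439, 1.041, -1.43]
contact_force: [-0.6, 1.2, -0.8]
opening: 0.0001
```

arm_command([
  [[0.0012, 0, 0, 0, 0, 0, 0], [0, 0, 0, 0, 0, 0, 0]],
])

```text
t: 12.77
tool_pos: [0.5565, 0.0483, 0.0452]
tool_rot: [1.439, 1.041, -1.429]
contact_force: [-1.2, 0.6, 2.0]
opening: -0.0002
```

arm_command([
  [[0.0012, 0, 0, 0, 0, 0, 0], [0, 0, 0, 0, 0, 0, 0]],
])

```text
t: 12.93
tool_pos: [0.5567, 0.0483, 0.0445]
tool_rot: [1.439, 1.041, -1.429]
contact_force: [-0.4, -0.1, 2.1]
opening: 0.0
```

arm_command([
  [[0.001, 0, 0, 0, 0, 0, 0], [0, 0, 0, 0, 0, 0, 0]],
])

```text
t: 13.1
tool_pos: [0.5568, 0.0483, 0.0438]
tool_rot: [1.439, 1.041, -1.429]
contact_force: [-0.8, 0.1, 1.5]
opening: -0.0001
```

Contact came at reported z ≈ 0.0455 (tip offset +28.5 mm). The key gives about 1.5 mm at about 2 N, so key 1 is raised. I'll lift and go to key 2.

arm_command([
  [[-0.014, 0, 0, 0, 0, 0, 0], [0, 0, 0.024, 0, 0, 0, 0], [0, -0.001, 0.024, 0, 0, 0, 0], [0, 0, 0, 0, 0, 0, 0], [0, 0, 0, 0, 0, 0, 0]],
])

```text
t: 13.52
tool_pos: [0.5409, 0.0022, 0.0572]
tool_rot: [1.438, 1.041, -1.427]
contact_force: [0.9, -0.2, 0.5]
opening: -0.0001
```

```bash
python3 st.py
```

```text
t 13.5167 p [0.5409 0.0022 0.0572] F [ 0.86 -0.21  0.45] op -0.0001
shift to key tops [[-16.7, -1.6, -50.0], [-16.8, -1.3, -1.9], [-16.9, -1.4, 45.9], [-17.0, -1.8, 93.9]] turn [ 0.1 -0.1 -0.4]
```

Descend to just above contact, then step.

arm_command([
  [[0.004, 0, 0, 0, 0, -0.4, 0], [0.003, 0, 0, 0, 0, 0, 0], [0.002, 0, 0, 0, 0, 0, 0], [0, 0, 0, 0, 0, 0, 0]],
])

```text
t: 13.85
tool_pos: [0.5411, 0.0037, 0.0465]
tool_rot: [1.436, 1.049, -1.432]
contact_force: [-0.8, -0.0, -0.9]
opening: -0.0001
```

arm_command([
  [[0.0015, 0, 0, 0, 0, 0, 0], [0, 0, 0, 0, 0, 0, 0]],
])

```text
t: 14.02
tool_pos: [0.5413, 0.0041, 0.0446]
tool_rot: [1.434, 1.049, -1.432]
contact_force: [-0.7, -1.5, 2.5]
opening: 0.0
```

arm_command([
  [[0.001, 0, 0, 0, 0, 0, 0], [0, 0, 0, 0, 0, 0, 0]],
])

```text
t: 14.18
tool_pos: [0.5414, 0.0042, 0.044]
tool_rot: [1.432, 1.049, -1.432]
contact_force: [-1.8, -1.5, 3.4]
opening: -0.0002
```

arm_command([
  [[0.001, 0, 0, 0, 0, 0, 0], [0, 0, 0, 0, 0, 0, 0]],
])

```text
t: 14.35
tool_pos: [0.5416, 0.0042, 0.0435]
tool_rot: [1.432, 1.049, -1.431]
contact_force: [-1.4, -1.2, 3.6]
opening: -0.0004
```

Key 2 made contact at the raised height and gave way: raised. On to key 3.

arm_command([
  [[-0.014, 0, 0, 0, 0, 0, 0], [0, -0.001, 0.024, 0, 0, 0, 0], [0, 0, 0.0245, 0, 0, 0, 0], [0, 0, 0, 0, 0, 0, 0], [0, 0, 0, 0, 0, 0, 0]],
])

```text
t: 14.77
tool_pos: [0.526, -0.0415, 0.0572]
tool_rot: [1.434, 1.051, -1.428]
contact_force: [-0.9, -0.3, -0.1]
opening: 0.0003
```

```bash
python3 st.py
```

```text
t 14.7667 p [ 0.526  -0.0415  0.0572] F [-0.87 -0.3  -0.06] op 0.0003
shift to key tops [[-16.4, -0.4, -96.2], [-16.6, -0.4, -48.1], [-16.8, -0.7, -0.3], [-17.0, -1.3, 47.7]] turn [ 0.3 -0.2 -0. ]
```

arm_command([
  [[0.004, 0, 0, 0, 0, 0, 0], [0.003, 0, 0, 0, 0, 0, 0], [0.002, 0, 0, 0, 0, 0, 0], [0, 0, 0, 0, 0, 0, 0]],
])

```text
t: 15.1
tool_pos: [0.5261, -0.0395, 0.0465]
tool_rot: [1.435, 1.053, -1.427]
contact_force: [-0.7, 0.6, -0.6]
opening: -0.0001
```

arm_command([
  [[0.0015, 0, 0, 0, 0, 0, 0], [0, 0, 0, 0, 0, 0, 0]],
])

```text
t: 15.27
tool_pos: [0.5263, -0.0392, 0.0446]
tool_rot: [1.433, 1.053, -1.427]
contact_force: [-1.5, -0.7, 2.4]
opening: 0.0001
```

arm_command([
  [[0.001, 0, 0, 0, 0, 0, 0], [0, 0, 0, 0, 0, 0, 0]],
])

```text
t: 15.43
tool_pos: [0.5264, -0.0391, 0.044]
tool_rot: [1.431, 1.053, -1.427]
contact_force: [-1.5, -1.6, 2.6]
opening: 0.0003
```

```bash
python3 - <<'E'
from h import *
o=[]
for i in range(4): get_image("top");o.append(ctrl.get_obs()["contact_force"])
print(np.mean(o,0).round(2),ctrl.get_obs()["tool_pos"].round(4))
E
```

```text
[-1.43 -0.69  2.28] [ 0.5265 -0.0391  0.0441]
```

Key 3 is raised too (2.3 N after about 1 mm of give). Now key 4.

arm_command([
  [[-0.014, 0, 0, 0, 0, 0, 0], [0, -0.001, 0.0245, 0, 0, 0, 0], [0, -0.001, 0.0255, 0, 0, 0, 0], [0, 0, 0, 0, 0, 0, 0], [0, 0, 0, 0, 0, 0, 0]],
])

```text
t: 16.05
tool_pos: [0.5097, -0.0861, 0.0575]
tool_rot: [1.434, 1.055, -1.423]
contact_force: [-0.3, 0.6, 0.8]
opening: -0.0002
```

```bash
python3 st.py
```

```text
t 16.05 p [ 0.5097 -0.0861  0.0575] F [-0.32  0.62  0.79] op -0.0002
shift to key tops [[-15.4, 2.3, -143.6], [-15.8, 2.2, -95.5], [-16.1, 1.7, -47.7], [-16.5, 0.9, 0.3]] turn [ 0.5 -0.4 -0.1]
```

arm_command([
  [[0.004, 0.001, 0, 0.5, -0.4, 0, 0], [0.003, 0, 0, 0, 0, 0, 0], [0.002, 0, 0, 0, 0, 0, 0], [0, 0, 0, 0, 0, 0, 0]],
])

```text
t: 16.38
tool_pos: [0.511, -0.0843, 0.0467]
tool_rot: [1.435, 1.046, -1.433]
contact_force: [-0.3, 0.5, 0.2]
opening: 0.0
```

arm_command([
  [[0.0015, 0, 0, 0, 0, 0, 0], [0, 0, 0, 0, 0, 0, 0]],
])

```text
t: 16.55
tool_pos: [0.5108, -0.0832, 0.0443]
tool_rot: [1.434, 1.049, -1.433]
contact_force: [0.0, 0.1, -0.3]
opening: 0.0001
```

arm_command([
  [[0.001, 0, 0, 0, 0, 0, 0], [0, 0, 0, 0, 0, 0, 0]],
])

```text
t: 16.72
tool_pos: [0.5108, -0.0826, 0.043]
tool_rot: [1.434, 1.049, -1.432]
contact_force: [0.2, 0.6, -0.1]
opening: -0.0
```

arm_command([
  [[0.001, 0, 0, 0, 0, 0, 0], [0, 0, 0, 0, 0, 0, 0]],
])

```text
t: 16.88
tool_pos: [0.511, -0.0825, 0.0421]
tool_rot: [1.434, 1.049, -1.432]
contact_force: [0.9, 0.2, -1.2]
opening: 0.0001
```

Nothing at the raised height, so I'll touch the lower cap gently, correcting a 4 mm drift along the row.

arm_command([
  [[0, 0, 0.004, 0, 0, 0, 0], [0.0007, 0, 0.001, 0, 0, 0, 0], [0, 0, 0, 0, 0, 0, 0]],
])

```text
t: 17.13
tool_pos: [0.5098, -0.0875, 0.042]
tool_rot: [1.435, 1.049, -1.431]
contact_force: [-0.2, 1.0, 0.5]
opening: 0.0001
```

arm_command([
  [[0.0007, 0, 0, 0, 0, 0, 0], [0, 0, 0, 0, 0, 0, 0]],
])

```text
t: 17.3
tool_pos: [0.51, -0.0878, 0.042]
tool_rot: [1.435, 1.048, -1.431]
contact_force: [0.1, 1.6, 0.2]
opening: -0.0
```

arm_command([
  [[0.0008, 0, 0, 0, 0, 0, 0], [0, 0, 0, 0, 0, 0, 0]],
])

```text
t: 17.47
tool_pos: [0.5101, -0.088, 0.0417]
tool_rot: [1.435, 1.048, -1.431]
contact_force: [-1.3, 1.0, 3.6]
opening: 0.0
```

arm_command([
  [[0.0008, 0, 0, 0, 0, 0, 0], [0, 0, 0, 0, 0, 0, 0]],
])

```text
t: 17.63
tool_pos: [0.5102, -0.088, 0.0414]
tool_rot: [1.435, 1.048, -1.431]
contact_force: [-0.9, 0.1, 3.3]
opening: 0.0003
```

```bash
cat > f.py <<'E'
from h import *
o=[]
for i in range(4): get_image("top");o.append(ctrl.get_obs()["contact_force"])
print(np.mean(o,0).round(2),ctrl.get_obs()["tool_pos"].round(4))
E
python3 f.py
```

```text
[-1.27  0.99  3.78] [ 0.5102 -0.0879  0.0413]
```

Key 4 is about 4 mm lower and stiff at about 3.6 N: it is the latched one. I'll lift off briefly, then press it home.

arm_command([
  [[-0.004, 0, 0, 0, 0, 0, 0], [0, 0, 0, 0, 0, 0, 0], [0.003, 0, 0, 0, 0, 0, 0], [0.002, 0, 0, 0, 0, 0, 0], [0.002, 0, 0, 0, 0, 0, 0], [0.0015, 0, 0, 0, 0, 0, 0], [0.0015, 0, 0, 0, 0, 0, 0], [0.0015, 0, 0, 0, 0, 0, 0]],
])

```text
t: 18.5
tool_pos: [0.5108, -0.0884, 0.0367]
tool_rot: [1.434, 1.049, -1.432]
contact_force: [-7.3, 2.7, 14.4]
opening: -0.0001
```

```bash
python3 f.py
```

```text
[-6.99  2.03 13.27] [ 0.5108 -0.0884  0.0367]
```

The key is at its stop with 13 N. I'll let go, retreat and check.

arm_command([
  [[-0.008, 0, 0, 0, 0, 0, 0], [-0.03, 0, 0, 0, 0, 0, 0], [-0.035, 0, 0, 0, 0, 0, 0], [-0.035, 0, 0, 0, 0, 0, 0], [-0.02, 0, 0.03, 0, 0, 0, 0], [0, 0, 0.035, 0, 0, 0, 0], [0, 0, 0.035, 0, 0, 0, 0], [0, 0, 0.035, 0, 0, 0, 0], [0, 0, 0.035, 0, 0, 0, 0], [0, 0, 0.035, 0, 0, 0, 0], [0, 0, 0, 0, 0, 0, 0], [0, 0, 0, 0, 0, 0, 0]],
])

```text
t: 19.7
tool_pos: [0.4459, -0.2922, 0.1675]
tool_rot: [1.428, 1.048, -1.429]
contact_force: [0.2, -0.2, -0.3]
opening: 0.0001
```

```bash
python3 keys.py | head -14; python3 f.py; python3 - <<'E'
from h import *
a=get_image("scene");b=get_image("top")
cv2.imwrite("pics/end.png",np.hstack([cv2.resize(a[175:250,255:385],None,fx=3,fy=5,interpolation=2),cv2.resize(b[140:250,255:400],(390,375))])[:,:,::-1])
for t in ("nozzle","tape_roll"): print(t,[(round(d["conf"],2),w("top",d["at"]).round(3).tolist()) for d in mark_of("top",t)[:1]])
E
```

```text
[280.0, 190.0, 35.25, 3.75, 1789]
[345.5, 190.0, 14.5, 2.75, 554]
[339.0, 195.75, 13.0, 7.5, 1392]
[322.25, 196.0, 13.0, 7.5, 1370]
[305.25, 196.5, 12.5, 7.5, 1347]
[288.25, 197.75, 12.25, 7.5, 1422]

[280.0, 190.0, 35.5, 4.0, 1821]
[345.5, 190.0, 14.5, 2.75, 558]
[339.0, 195.75, 13.25, 7.5, 1412]
[322.25, 196.0, 13.0, 7.5, 1389]
[288.0, 196.75, 12.5, 7.5, 1397]
[305.25, 196.5, 12.5, 7.5, 1378]

[ 0.35  0.38 -0.03] [ 0.447  -0.29    0.1678]
nozzle [(0.57, [0.574, -0.144, 0.06])]
tape_roll [(0.59, [0.44, 0.054, -0.003])]
```

View pics/end.png

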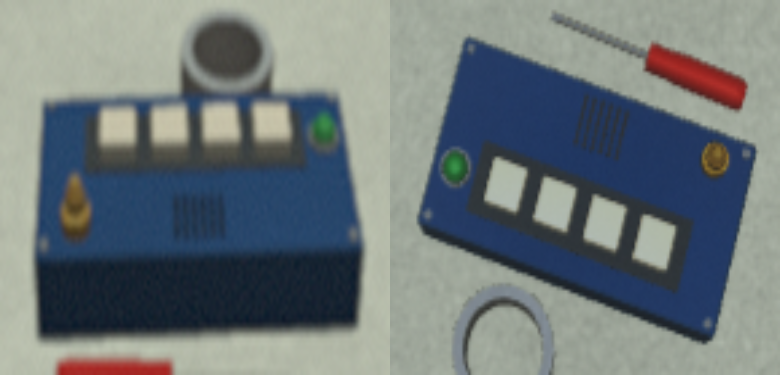

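The final view shows all four caps level. Key 4's top edge rose from 197.75 to 196.75 px in scene, now in line with the others, and the nozzle and tape roll are unmoved.

```bash
python3 -c "from station import *; print(finish_job())"
```

```text
the job is handed in; nothing more can be done
None
```

Key 4, at the far end from the lamp, was the latched key. It is now released and all four keys stand up; the job is handed in at about 20 s on the robot clock.

- **Tapping:** I tapped keys 1 to 4 in order from the lamp. Keys 1–3 gave softly at the raised height, at about 2–3.5 N. Key 4 was met about 4 mm lower and held stiff at about 3.6 N.
- **Release:** I lifted off key 4, then pressed it to its stop, reading about 13 N (6 N was expected there), and let go.
- **Last checks:** Key 4's cap rose about 1 px in the scene image, so it is level with the others. The nozzle and tape roll are where they were, within 1–3 mm. The force on the tool is about 0, with the arm clear of the box. I did not measure the other loose items again, but the arm did not come near them.
- **What disagreed:** The fingertips sat about 28 mm higher than the reported tool position. I first misread this as a sideways offset, which cost two descents toward key 1 that touched nothing. I then corrected it from the camera images. The force readings also carried about 0.5 N of noise.

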